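# Find the socket for the nut in the test fixture

## Task

Slide the fixture's clear window fully open, then try the sockets from the blue tray on the hex nut inside, without forcing, until you find the one that goes fully home over it. Stand the ones that do not fit back upright in the tray. Finish while still gripping the fitting socket, upright and seated all the way down on the nut, with the window still open and the other things on the bench left alone.

Things in the scene. Friction and masses are not known exactly. Their poses are not given: they have to be found in the camera images.
- fixture: White shielded test fixture, fixed to the bench: a box 160 (its x) x 300 (its y) x 45 mm high, long side along its y. Origin: centre of its underside on the bench. Its +y half is covered by a fixed deck; its -y half is an open compartment (144 x 141 mm inside, walls to 45 mm above the bench) closed on top by the sliding window. On the compartment floor sits one of the three nut inserts.
- fixture_seat (a point): Point in the fixture's open compartment: centre of the well floor of the insert in the fixture, on the nut's axis, 11 mm above the bench (fixture frame 0, -72.5, +11 mm). The underside of the right socket comes to this point when fully home. Axes are the fixture's.
- window (a joint): Clear sliding window of the fixture with a dark frame: 0 = shut (over the compartment), grows as it slides along the fixture's +y, 0.13 m = end stop, fully open (then over the deck, off the compartment but for a 12 mm strip at its +y edge). Travel 130 mm, friction about 2 N, stays where it is left. It starts shut or a little open.
- window_handle (a point): Grip point of the window's red handle: an upright block 60 mm along the fixture's x, 12 mm thick along its y, its top 14 mm above this point (87 mm above the bench) and its foot 22 mm below it on the window, whose top is 51 mm above the bench. Pinch it from above across the 12 mm. Axes are the fixture's.
- tray: Blue tray fixed to the bench, 270 (its x) x 120 (its y) mm, rim 18 mm high, walls 4 mm, grey lining; origin: centre of its underside. Its floor is 4 mm above the bench. The three sockets start standing on it in a row along its x, about 85 mm apart.
- socket_a: The middle of 3 steel sockets (about 0.16 kg): mouth 24.4 mm across flats, tube 31.4 mm across flats outside. 68 mm tall, mouth down; origin: centre of its underside, z up. Lower 32 mm: hex tube, its hex mouth 24 mm deep. Upper 36 mm: dark hex head to grip, 24 mm across flats on all three. Flats of head, tube and mouth face its +x and every 60 deg.
- socket_b: The largest of 3 steel sockets (about 0.16 kg): mouth 30.4 mm across flats, tube 37.4 mm across flats outside. 68 mm tall, mouth down; origin: centre of its underside, z up. Lower 32 mm: hex tube, its hex mouth 24 mm deep. Upper 36 mm: dark hex head to grip, 24 mm across flats on all three. Flats of head, tube and mouth face its +x and every 60 deg.
- socket_c: The smallest of 3 steel sockets (about 0.16 kg): mouth 18.4 mm across flats, tube 25.4 mm across flats outside. 68 mm tall, mouth down; origin: centre of its underside, z up. Lower 32 mm: hex tube, its hex mouth 24 mm deep. Upper 36 mm: dark hex head to grip, 24 mm across flats on all three. Flats of head, tube and mouth face its +x and every 60 deg.
- nut_p: One of 3 fixed nut inserts; one is in the fixture (the one near fixture_seat), two are spares on a grey plate at the left; this varies. Round aluminium puck, 56 mm across, with a round well 10 mm deep; in it a brass hex nut, flats facing its +x and every 60 deg. Origin: centre of the puck's underside, 5 mm below the well floor. Nuts: 16, 22, 28 mm across flats; which has which is not told.
- nut_q: Another insert, described as nut_p. In each, the nut stands 15 mm above the well floor (5 mm above the rim), its top 2 mm bevelled; a stud 8 mm across rises 5 mm more. Only one socket goes home on each nut, with 1.2 mm play each side: a smaller one stops on the nut's top, 15 mm above the well floor; a bigger one on the well's rim, 10 mm above the well floor.
- nut_r: The third nut insert, described as nut_p and nut_q.
- jar: Bystander: white jar with blue lid, 50 mm in diameter, 65 mm tall, near the robot. Leave alone.
- screwdriver: Bystander: screwdriver lying across in front of the robot. Leave alone.
- attenuator: Bystander: dark finned block 50 x 50 x 41 mm with brass ports, beyond the fixture. Leave alone.
- meter: Bystander: yellow hand meter 190 x 90 x 48 mm lying beyond the fixture and tray. Leave alone.
- wrench: Bystander: open-ended wrench lying to the right of the tray. Leave alone.
Things that resemble listed ones, but are neither listed nor needed, are in the scene too. What is shaped like the socket_c but yellow is not meant.

How it is judged:
By the outcome, as a careful person would: the job done as asked, in the order asked, and still so for the second after the job is handed in, while the arm keeps its last pose, push and grip.
It also fails if it takes over 67 s, if anything falls off the work surface, if the arm or the gripper's body presses on something with over 40 N, if the wrist force passes 120 N, or if a joint passes its speed limit or range.

## Robot

A 7-joint arm with a two-finger parallel gripper is mounted at the origin on the work surface. World frame = base frame: x ahead of the robot, y to its left, z up, the work surface at z = 0. Lengths are in m, angles in degrees, forces in N, time in s.
With the tool pointing down it reaches from about 0.35 to 0.9 m from the base axis. Payload 19.9 kg.
Tool frame: the origin (TCP) lies midway between the tips of the shut fingers; the grasp point (between the pads) lies 19 mm behind it; z points along the fingers, y is the line along which they close (so a half turn about z gives the same grasp; the last joint's range is limited). The gripper opens to 94 mm and grips with 3 to 60 N. Pads are 16 mm wide; open, the fingers measure 119 mm over their backs; the gripper's body (75 mm by 177 mm) begins 78 mm behind the grasp point.
Start: joints at [-77.378, 23.915, -0.59, 92.452, 0.269, 63.638, -3.037], TCP at [0.162, 0.604, 0.182] pointing down, gripper open.
Joint ranges: [-161.28, 161.28], [-22.2, 115.67], [-73.04, 71.86], [3.21, 147.25], [-68.34, 248.33], [10.77, 114.83], [-161.83, 161.83]. Speed limits (degrees/s): [108.29, 108.29, 136.94, 136.94, 172.46, 172.46, 172.46].

## Interface

Orientations are given as [roll, pitch, yaw] about the fixed x, y, z axes, in that order (R = Rz(yaw) Ry(pitch) Rx(roll)).
In Python, from workcell import * gives the robot as it stands.
- The arm moves only by the tool carry_out, never from a script. Its arguments are lists of equal length, an entry for each row: "linear": the shift along the tool's x, y, z in mm, a list of three; "twist": the turn, a rotation vector about the tool's x, y, z in degrees, a list of three; "fingers": the opening, from 0 (shut) to 1 (fully open). In form: {"linear": [[dx, dy, dz], ...], "twist": [[ax, ay, az], ...], "fingers": [fingers, ...]}. A call has 1 to 20 rows; each row shifts and turns the commanded pose from where the row before left it, along the tool's axes as they then stand; what a row does not reach is not made up. A row lasts 1/10 s, in which the tool goes at most 50 mm and 8.59 degrees, less where a joint would pass 70% of its speed; a pose out of reach is approached as far as the arm can. A call with a gripper value outside its range is refused whole. The fingers move at their own pace and stop on an object; "force" is the grip in N (left out, the last holds). Time passes only in rows, so rows that do not move let the fingers close. It gives the time, the measured TCP pose, the force, the opening and the grip force at its end, in the units of the state.
- read_state(): the state, without advancing time (a new reading comes with each control period).
- get_image(name): name is "side" or "top" or "wrist"; returns (picture, depth): 400x640x3 uint8, blue, green, red; 400x640 float32, m along the optical axis (not along the pixel's ray), 0 where there is no reading.
- camera_params(name): a dict with "fx", "fy", "cx", "cy" (pixels), "world_to_cam" (4x4, takes a point from world to camera coordinates). Camera axes: x right, y down, z forward; pixel columns grow to the right and rows downward; lengths in m; the calibration is good to about 2 mm. A picture is of the moment at which its call begins: read the wrist's pose just before it. camera_params takes no time and is no camera call; for the wrist camera it gives the pose at the moment of the call.
- job_done(): hands the job in; it is judged then, once.
The state is a dict: "time_s": time; "qpos": joint angles; "qvel": joint speeds; "effort": joint torques, N m; "tool_pos": TCP position; "tool_rot": TCP orientation; "wrist_force": force on the tool from outside, world axes, zero at the start; "wrist_torque": the same for the moment, N m; "gripper_width": finger opening in m; "gripper_force": force on a finger pad.
Only numpy, scipy, OpenCV 4.12 (cv2) and the standard library are available. Lean on these libraries where they do the work, as an engineer would, in place of code of your own. Each camera call takes 0.05 s, during which the arm holds its last target. There are 200 camera calls.

## Working session

There is one attempt and no reset: what is moved stays moved. The work goes in short steps, Python scripts to look and compute and a tool call to move; the robot and the scene stay as the last step left them, time stands still between calls to the robot, and variables do not carry over. Pictures are saved under pics/ and viewed, at most 10 in all, crops included, and the job is handed in when it is done.

Besides the shell and the picture viewer there is one more tool, called after "Request:" by a JSON object that holds its "api" and its "payload". carry_out: Moves the arm, as the interface text tells. Its arguments: {"type":"object","properties":{"linear":{"type":"array"},"twist":{"type":"array"},"fingers":{"type":"array"},"force":{"type":"number"}},"required":["linear","twist","fingers"]}

```bash
ls; mkdir -p pics; python3 - <<'E'
from workcell import *
import cv2,numpy as np
s=read_state();print(s)
for n in("top","side"):
    im,d=get_image(n);cv2.imwrite(f"pics/{n}0.png",im);np.save(f"{n}0.npy",d)
    p=camera_params(n);print(n,p)
E
```

```text
pics
{'time_s': 0.0, 'qpos': array([-77.37781385,  23.94668486,  -0.59296305,  92.48539622,
         0.26752036,  63.6384643 ,  -3.03650183]), 'qvel': array([2.80786790e-02, 1.77991630e-06, 9.27286393e-02, 7.52913432e-03,
       4.27989084e-03, 8.17372421e-02, 4.33448225e-02]), 'effort': array([-1.69823811e-04, -8.51254821e+01,  6.39087260e-01, -4.25996947e+01,
       -4.87447937e-02,  1.87276723e-02,  1.20757195e-04]), 'tool_pos': array([0.16163355, 0.60331518, 0.18124078]), 'tool_rot': array([-1.79930882e+02,  2.55006460e-03,  1.65002318e+02]), 'wrist_force': array([-0.52452645, -0.22639444,  0.79118501]), 'wrist_torque': array([ 0.02692911,  0.01452398, -0.00806845]), 'gripper_force': 0.0, 'gripper_width': 0.09395873676211695}
top {'fx': 477.737739446958, 'fy': 477.737739446958, 'cx': 318.13771152947476, 'cy': 202.96392064711748, 'world_to_cam': array([[-0.01271406, -0.99983951, -0.01262205,  0.01506081],
       [-0.98908052,  0.0144288 , -0.14666811,  0.62116036],
       [ 0.14682669,  0.01061948, -0.98910523,  1.42376403],
       [ 0.        ,  0.        ,  0.        ,  1.        ]])}
side {'fx': 369.540806843596, 'fy': 369.540806843596, 'cx': 321.5554998402229, 'cy': 203.921265280336, 'world_to_cam': array([[ 0.88842163, -0.45895263,  0.00833622, -0.52886718],
       [-0.26168807, -0.52131834, -0.81224783,  0.22940448],
       [ 0.37712911,  0.71943705, -0.58325292,  0.81572979],
       [ 0.        ,  0.        ,  0.        ,  1.        ]])}
```

View pics/top0.png

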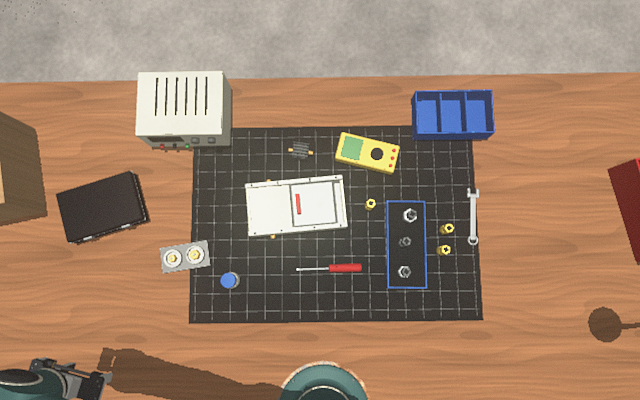

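View pics/side0.png

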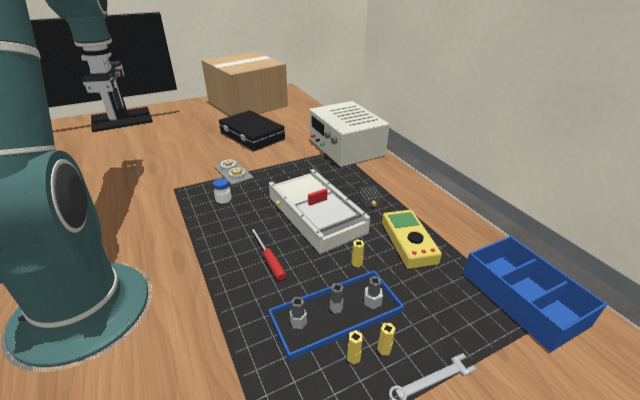

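Top view: the fixture is at about (296,205) with its deck to the left (+y) and the window shut on the right half, red handle at (298,203). The tray sits around (406,245) with sockets at (410,215), (405,241) and (405,271). Yellow decoys are at (371,203), (447,228) and (445,250). Spare nuts are at (172,258) and (195,255). The side view agrees.

```bash
cat > h.py <<'E'
import cv2,numpy as np
from workcell import *
from scipy.spatial.transform import Rotation as Rn
def ray(p,uv):
    T=p["world_to_cam"];R,t=T[:3,:3],T[:3,3]
    d=R.T@np.array([(uv[0]-p["cx"])/p["fx"],(uv[1]-p["cy"])/p["fy"],1.0]);return -R.T@t,d
def plane(p,uv,z):
    o,d=ray(p,uv);return o+d*(z-o[2])/d[2]
def tri(rs):
    A=np.zeros((3,3));b=np.zeros(3)
    for o,d in rs:
        d=d/np.linalg.norm(d);M=np.eye(3)-np.outer(d,d);A+=M;b+=M@o
    x=np.linalg.solve(A,b)
    return x,max(np.linalg.norm(np.cross(x-o,d/np.linalg.norm(d))) for o,d in rs)
def proj(p,X):
    c=p["world_to_cam"]@np.append(X,1);return np.array([p["fx"]*c[0]/c[2]+p["cx"],p["fy"]*c[1]/c[2]+p["cy"]])
def hsv(im): return cv2.cvtColor(im,cv2.COLOR_BGR2HSV)
def red(im):
    h=hsv(im);return cv2.inRange(h,(0,140,70),(8,255,255))|cv2.inRange(h,(172,140,70),(180,255,255))
def blue(im): return cv2.inRange(hsv(im),(100,120,60),(130,255,255))
def cnts(m,amin=20):
    c,_=cv2.findContours(m,cv2.RETR_EXTERNAL,cv2.CHAIN_APPROX_NONE);return sorted([k for k in c if cv2.contourArea(k)>amin],key=cv2.contourArea,reverse=True)
def shot(name,fn=None):
    p=camera_params(name);im,d=get_image(name)
    if fn: cv2.imwrite(f"pics/{fn}.png",im);np.save(f"pics/{fn}.npy",d);np.save(f"pics/{fn}_p.npy",p,allow_pickle=True)
    return p,im,d
def goto(x,y,z,yaw):
    "shift in tool axes (mm) and turn (deg, tool z) to reach a tool-down pose"
    s=read_state();R=Rn.from_euler('xyz',s["tool_rot"],degrees=True)
    v=R.inv().apply(np.array([x,y,z])-s["tool_pos"])*1000
    w=(R.inv()*Rn.from_euler('xyz',[180,0,yaw],degrees=True)).as_rotvec(degrees=True)
    print("t",s["time_s"],"pos",s["tool_pos"].round(4),"rot",s["tool_rot"].round(2),"shift",v.round(1),"turn",w.round(2))
E
python3 - <<'E'
from h import *
for n in("top","side"):
    p=camera_params(n);im=cv2.imread(f"pics/{n}0.png");print(n)
    for k,m in(("red",red(im)),("blue",blue(im)),("white",cv2.inRange(hsv(im),(0,0,170),(180,60,255)))):
        for c in cnts(m,30)[:6]:
            (u,v),(w,h),a=cv2.minAreaRect(c)
            print(k,[round(x) for x in(u,v,w,h,a)],plane(p,(u,v),{"red":.08,"blue":.018,"white":.045}[k]).round(3)[:2], [plane(p,q,{"red":.087,"blue":.018,"white":.045}[k]).round(3)[:2].tolist() for q in cv2.boxPoints(((u,v),(w,h),a))] if n=="top" else "")
p=camera_params("top")
for uv in((410,215),(405,241),(405,271)): print(plane(p,uv,.06).round(3))
w=camera_params("wrist");T=np.linalg.inv(w["world_to_cam"]);print(w["fx"],w["cx"],w["cy"],T.round(3))
goto(.6,.05,.3,0)
E
```

```text
top
red [624, 209, 104, 31, 90] [ 0.585 -0.902] [[0.742, -0.868], [0.741, -0.96], [0.431, -0.926], [0.432, -0.836]]
red [345, 267, 8, 32, 90] [ 0.425 -0.07 ] [[0.437, -0.023], [0.435, -0.117], [0.412, -0.117], [0.413, -0.023]]
red [298, 203, 19, 3, 84] [0.616 0.068] [[0.643, 0.075], [0.644, 0.066], [0.586, 0.06], [0.585, 0.069]]
blue [406, 244, 89, 40, 89] [ 0.493 -0.263] [[0.632, -0.204], [0.632, -0.328], [0.359, -0.32], [0.358, -0.2]]
blue [454, 112, 43, 78, 90] [ 0.916 -0.434] [[0.991, -0.312], [0.986, -0.563], [0.843, -0.554], [0.847, -0.306]]
blue [228, 280, 14, 14, 90] [0.39  0.287] [[0.412, 0.308], [0.411, 0.265], [0.369, 0.265], [0.37, 0.308]]
white [340, 68, 135, 597, 90] [ 1.06  -0.071] [[1.314, 0.912], [1.274, -1.046], [0.821, -0.996], [0.852, 0.879]]
white [295, 205, 53, 100, 85] [0.616 0.077] [[0.686, 0.239], [0.712, -0.069], [0.548, -0.081], [0.523, 0.222]]
white [184, 256, 26, 49, 80] [0.463 0.415] [[0.49, 0.495], [0.513, 0.35], [0.436, 0.335], [0.414, 0.479]]
white [472, 216, 56, 11, 90] [ 0.574 -0.464] [[0.661, -0.453], [0.661, -0.486], [0.489, -0.476], [0.489, -0.44
[... 427 characters left out ...]
.475 -0.212] 
blue [220, 184, 11, 15, 79] [0.4   0.338] 
white [373, 116, 231, 532, 90] [1.125 0.541] 
white [315, 205, 99, 41, 42] [0.606 0.062] 
white [431, 377, 20, 89, 67] [ 0.556 -0.491] 
white [77, 110, 11, 55, 82] [-0.013  1.175] 
white [42, 9, 18, 31, 90] [-0.388  4.467] 
white [345, 198, 45, 3, 41] [0.701 0.051] 
[ 0.578 -0.271  0.06 ]
[ 0.5   -0.253  0.06 ]
[ 0.411 -0.25   0.06 ]
335.5734601673163 313.9279219196646 198.8765963059612 [[ 0.26   0.937  0.234  0.095]
 [ 0.965 -0.252 -0.065  0.622]
 [-0.002  0.243 -0.97   0.383]
 [ 0.     0.     0.     1.   ]]
t 0.1 pos [0.1617 0.6034 0.1813] rot [-179.94    0.    165.  ] shift [-566.6 -421.2 -118.2] turn [-1.00e-02  9.00e-02  1.65e+02]
```

Request:
{"api": "carry_out", "payload": {"linear": [[-18,-12,-1],[-36,-25,-1],[-36,-25,-1],[-36,-25,-1],[-36,-25,-1],[-36,-25,-1],[-36,-25,-1],[-36,-25,-1],[-36,-25,-1],[-36,-25,-1],[-36,-25,-1],[-36,-25,-1],[-36,-25,-1],[-36,-25,-1],[-36,-25,-1],[-36,-25,-1],[-18,-12,0],[0,0,0],[0,0,0],[0,0,0]], "twist": [[0,0,0],[0,0,0],[0,0,0],[0,0,0],[0,0,0],[0,0,0],[0,0,0],[0,0,0],[0,0,0],[0,0,0],[0,0,0],[0,0,0],[0,0,0],[0,0,0],[0,0,0],[0,0,0],[0,0,-5],[0,0,-7],[0,0,-7.5],[0,0,0]], "fingers": [1,1,1,1,1,1,1,1,1,1,1,1,1,1,1,1,0.5,0.5,0.5,0.5]}}

```text
time_s: 2.1
tool_pos: [0.6147, 0.069, 0.1975]
tool_rot: [-180.0, -0.0, -175.4]
wrist_force: [0.6, 0.1, -0.1]
gripper_width: 0.0651
gripper_force: 0.0
```

```bash
python3 - <<'E'
from h import *
goto(.615,.068,.2,185)
p,im,d=shot("wrist","w1")
for c in cnts(red(im),100)[:3]:
    r=cv2.minAreaRect(c);print(np.round(r[0],1),np.round(r[1],1),r[2],plane(p,r[0],.085))
E
```

```text
t 2.1 pos [0.6147 0.069  0.1975] rot [-1.8000e+02 -4.0000e-02 -1.7537e+02] shift [-0.2 -1.  -2.5] turn [-0.   -0.04 -0.37]
[313. 189.] [62. 10.] 90.0 [0.61395907 0.06756375 0.085     ]
```

View pics/w1.png

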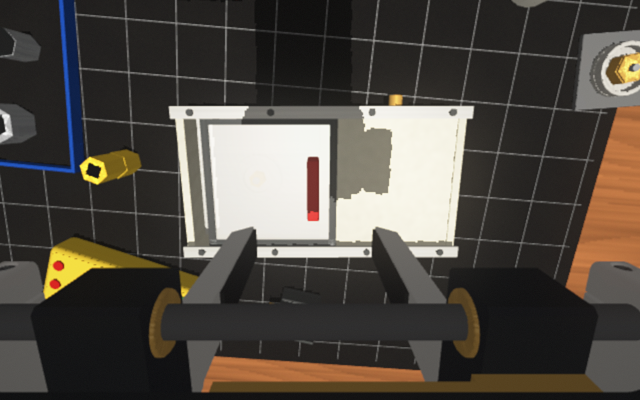

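Wrist view: the handle is upright at (313,189), about parallel to the image columns, between the fingers. The nut shows only faintly through the window at about (260,180). A yellow decoy is at (105,167).

```bash
python3 - <<'E'
from h import *
p=np.load("pics/w1_p.npy",allow_pickle=True).item();im=cv2.imread("pics/w1.png");d=np.load("pics/w1.npy")
pt=camera_params("top")
print("handle tri",tri([ray(p,(313,189)),ray(pt,(298,203))]), "depth",np.median(d[165:205,309:317]))
m=red(im);ys,xs=np.where(m>0)
for v in range(158,222,8): 
    q=xs[ys==v]; print(v,q.min(),q.max(),d[v,313].round(3),end=' | ')
o,r=ray(p,(313,185));print((o+r*d[185,313]).round(4))
# fixture rails: bright-to-dark edges along top of rail nearest (row ~107) and far (row~257)
g=cv2.cvtColor(im,cv2.COLOR_BGR2GRAY)
us=np.arange(180,460,4);E=[]
for u in us:
    col=g[90:125,u].astype(int);E.append(90+np.argmax(np.diff(col))+1)
E=np.array(E);ok=abs(E-np.median(E))<4
P=np.array([plane(p,(u,v),.045)[:2] for u,v in zip(us[ok],E[ok])]);k=np.polyfit(P[:,1],P[:,0],1);print("near edge: x=",k,"yaw",-np.degrees(np.arctan(k[0])))
for row in (140,200,230):
    L=np.diff(g[row,160:200].astype(int)).argmax()+161;Rr=440+np.diff(g[row,440:480].astype(int)).argmin()
    print(row,L,Rr,plane(p,(L,row),.045),plane(p,(Rr,row),.045))
E
```

```text
handle tri (array([0.62100395, 0.06810349, 0.05290974]), np.float64(0.0001006135553432558)) depth 0.3198079
158 309 317 0.329 | 166 308 317 0.314 | 174 308 317 0.317 | 182 308 317 0.319 | 190 308 317 0.32 | 198 308 317 0.323 | 206 308 317 0.326 | 214 308 318 0.327 | [0.61   0.0673 0.0851]
near edge: x= [-0.07919145  0.54143475] yaw 4.52788650378648
140 177 464 [ 0.58180391 -0.07720071  0.045     ] [0.55819443 0.22081766 0.045     ]
200 183 457 [ 0.64606511 -0.07194692  0.045     ] [0.62250241 0.22526806 0.045     ]
230 186 454 [ 0.68039557 -0.06914017  0.045     ] [0.6568139  0.22820021 0.045     ]
```

Request:
{"api": "carry_out", "payload": {"linear": [[0,1,15],[0,0,30],[0,0,35],[0,0,30],[0,0,20],[0,0,9],[0,0,0],[0,0,0],[0,0,0],[0,0,0],[0,0,0]], "twist": [[0,0,0],[0,0,0],[0,0,0],[0,0,0],[0,0,0],[0,0,0],[0,0,0],[0,0,0],[0,0,0],[0,0,0],[0,0,0]], "fingers": [0.5,0.5,0.5,0.5,0.5,0.5,0.08,0.08,0.08,0.08,0.08], "force": 20}}

```text
time_s: 3.25
tool_pos: [0.6152, 0.07, 0.0596]
tool_rot: [-180.0, 0.1, -175.5]
wrist_force: [0.0, -0.4, 3.8]
gripper_width: 0.0115
gripper_force: 20.0
```

Request:
{"api": "carry_out", "payload": {"linear": [[0,5,0],[0,12,0],[0,18,0],[0,18,0],[0,18,0],[0,18,0],[0,14,0],[0,9,0],[0,6,0],[0,3,0]], "twist": [[0,0,0],[0,0,0],[0,0,0],[0,0,0],[0,0,0],[0,0,0],[0,0,0],[0,0,0],[0,0,0],[0,0,0]], "fingers": [0.08,0.08,0.08,0.08,0.08,0.08,0.08,0.08,0.08,0.08]}}

```text
time_s: 4.25
tool_pos: [0.6062, 0.1827, 0.0593]
tool_rot: [-179.5, -0.0, -175.8]
wrist_force: [-2.0, -40.1, 15.0]
gripper_width: 0.0223
gripper_force: 20.0
```

Request:
{"api": "carry_out", "payload": {"linear": [[0,-3,0],[0,-3,0],[0,-2,0],[0,0,0],[0,0,-10],[0,0,-25],[0,0,-40],[0,-20,-40],[0,-30,-20],[0,-30,0],[0,-20,0],[0,-10,0],[0,0,0]], "twist": [[0,0,0],[0,0,0],[0,0,0],[0,0,0],[0,0,0],[0,0,0],[0,0,0],[0,0,0],[0,0,0],[0,0,0],[0,0,0],[0,0,0],[0,0,0]], "fingers": [0.5,0.5,0.5,0.5,0.5,0.5,0.5,0.5,0.5,0.5,0.5,0.5,0.5]}}

```text
time_s: 5.55
tool_pos: [0.6146, 0.0724, 0.1943]
tool_rot: [-180.0, 0.0, -175.6]
wrist_force: [0.3, 0.7, 0.4]
gripper_width: 0.0469
gripper_force: 0.0
```

```bash
python3 - <<'E'
from h import *
goto(.621,.005,.2,184.5)
p,im,d=shot("wrist","w2")
for c in cnts(red(im),100)[:3]:
    r=cv2.minAreaRect(c);print(np.round(r[0],1),np.round(r[1],1),r[2],plane(p,r[0],.085))
E
```

```text
t 5.55 pos [0.6146 0.0724 0.1943] rot [-1.7999e+02  2.0000e-02 -1.7558e+02] shift [ -1.2 -67.7  -5.7] turn [-0.01  0.02 -0.08]
[420.1 188.6] [20.9 63. ] 4.398705005645752 [0.60529943 0.17209943 0.085     ]
```

View pics/w2.png

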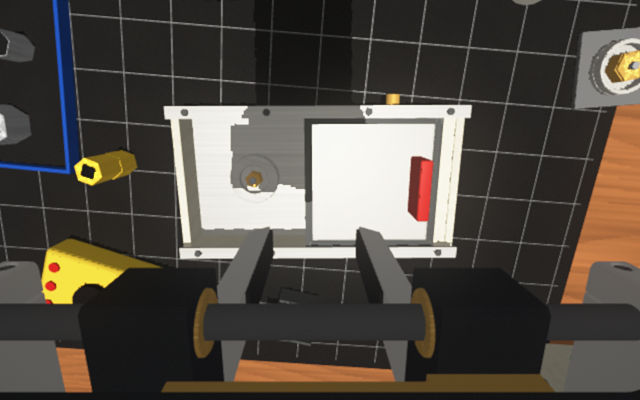

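Window open: its frame edge is now at column 305 and the handle at (420,188). The insert is at (255,180) with a small-looking brass nut. I'll take a closer look from straight above.

Request:
{"api": "carry_out", "payload": {"linear": [[0,-12,10],[0,-25,25],[0,-20,25],[0,-10,12],[0,0,0]], "twist": [[0,0,0],[0,0,0],[0,0,0],[0,0,0],[0,0,0]], "fingers": [0.5,0.5,0.5,0.5,0.5]}}

```text
time_s: 6.1
tool_pos: [0.6188, 0.0054, 0.1201]
tool_rot: [-180.0, -0.2, -175.6]
wrist_force: [-0.2, 0.5, 0.8]
gripper_width: 0.0472
gripper_force: 0.0
```

```bash
python3 - <<'E'
from h import *
goto(.621,.005,.125,184.5)
p2=np.load("pics/w2_p.npy",allow_pickle=True).item();im2=cv2.imread("pics/w2.png");g2=cv2.cvtColor(im2,cv2.COLOR_BGR2GRAY)
print(g2[150,290:325])
print("win edge",plane(p2,(306,150),.05))
p,im,d=shot("wrist","w3")
u,v=proj(p,(.621,.005,.026));print(u,v)
print("spare crop",)
a=cv2.resize(im[int(v)-50:int(v)+50,int(u)-65:int(u)+65],None,fx=6,fy=6,interpolation=cv2.INTER_CUBIC)
cv2.imwrite("pics/c3.png",a);print(int(u)-65,int(v)-50)
for c in cnts(cv2.inRange(hsv(im),(10,70,40),(32,255,255)),30)[:6]:
    r=cv2.minAreaRect(c);print(np.round(r[0],1),np.round(r[1],1),cv2.minEnclosingCircle(c)[1],plane(p,r[0],.026))
E
```

```text
t 6.1 pos [0.6188 0.0054 0.1201] rot [-1.7997e+02 -1.7000e-01 -1.7557e+02] shift [-2.1 -0.5 -4.9] turn [-0.03 -0.17 -0.07]
[125 126 126 125 125 125 126 126 125 126 127 126 127 127  95  63  62  63
  64  64  58  87 228 251 249 248 248 248 248 248 248 248 248 248 248]
win edge [0.58074351 0.06121108 0.05      ]
313.8940940588362 196.80322215077715
spare crop
248 146
[357.5 366. ] [ 52. 393.] 196.50265502929688 [0.79715012 0.06358465 0.026     ]
[131.1 181.8] [37.6 73. ] 36.933956146240234 [ 0.61960717 -0.15951679  0.026     ]
[ 81.4 284.3] [35.6 68.9] 35.654693603515625 [ 0.72504202 -0.21315492  0.026     ]
[423.7 322.6] [71.5 22.4] 35.78417205810547 [0.74145502 0.12402691 0.026     ]
[204.3 322.6] [22.3 71.5] 35.78417205810547 [ 0.75811373 -0.09442694  0.026     ]
[ 71. 354.] [30. 34.] 22.34400177001953 [ 0.80514998 -0.23083706  0.026     ]
```

View pics/c3.png

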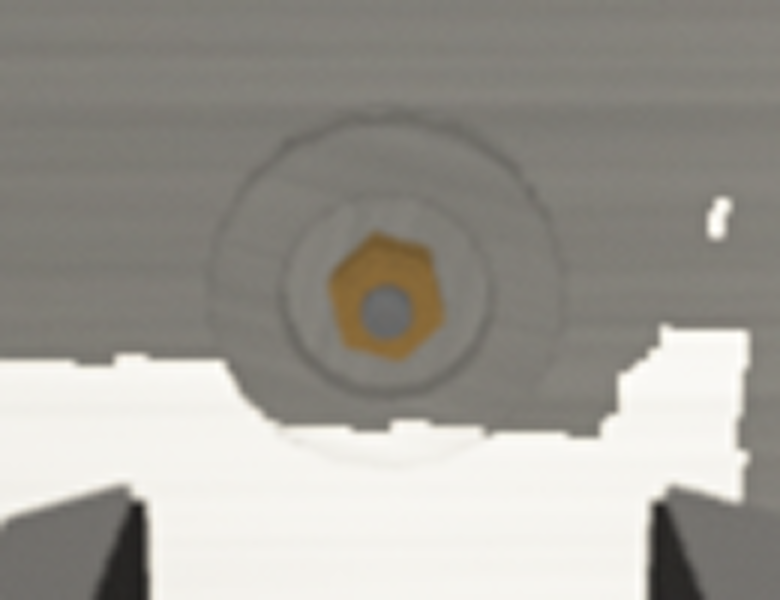

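```bash
python3 - <<'E'
from h import *
p=camera_params("wrist")
im=cv2.imread("pics/w3.png");P=np.load("pics/w3_p.npy",allow_pickle=True).item()
m=cv2.inRange(hsv(im),(8,90,60),(32,255,255))[180:220,290:335]
c=cnts(m,50)[0].reshape(-1,2)+[290,180]
hull=cv2.convexHull(c).reshape(-1,2)
W=np.array([plane(P,q,.025)[:2] for q in c]);cen=(W.min(0)+W.max(0))/2;r=cv2.minAreaRect(c);print("nut",cen,plane(P,r[0],.025),"size",np.ptp(W,axis=0))
v=W-cen;th=np.arctan2(v[:,1],v[:,0]);rr=np.hypot(v[:,0],v[:,1])
print("corner phase mod60",np.degrees(np.angle(np.sum((rr-rr.mean())*np.exp(6j*th))))/6)
print("stud",plane(P,(312.3,198),.031),"puck",plane(P,(312.4,193.7),.021),"well",plane(P,(312.3,195.4),.021))
goto(.49,-.262,.22,184.4)
E
```

```text
nut [0.61979277 0.00323078] [0.61983331 0.00310509 0.025     ] size [0.01853795 0.01679132]
corner phase mod60 17.438163130031857
stud [0.62100342 0.00357918 0.031     ] puck [0.61937619 0.00349466 0.021     ] well [0.62098482 0.00352233 0.021     ]
t 6.15 pos [0.6196 0.0067 0.1215] rot [ 1.8000e+02 -6.0000e-02 -1.7551e+02] shift [ 150.4 -257.7  -98.4] turn [ 0.   -0.06  0.09]
```

Request:
{"api": "carry_out", "payload": {"linear": [[10,-15,-18],[24,-40,-20],[24,-41,-20],[24,-41,-20],[24,-41,-20],[24,-41,0],[12,-26,0],[8,-13,0],[0,0,0],[0,0,0]], "twist": [[0,0,0],[0,0,0],[0,0,0],[0,0,0],[0,0,0],[0,0,0],[0,0,0],[0,0,0],[0,0,0],[0,0,0]], "fingers": [0.5,0.5,0.5,0.5,0.5,0.5,0.5,0.5,0.5,0.5]}}

```text
time_s: 7.15
tool_pos: [0.4937, -0.2564, 0.2181]
tool_rot: [180.0, 0.0, -175.4]
wrist_force: [-0.4, 0.5, 0.9]
gripper_width: 0.047
gripper_force: 0.0
```

```bash
python3 - <<'E'
from h import *
p,im,d=shot("wrist","w4")
goto(.49,-.262,.22,184.4)
for X in((.5,-.253,.068),(.578,-.271,.068),(.411,-.25,.068)): print(proj(p,X))
E
```

```text
t 7.2 pos [ 0.4938 -0.2561  0.2179] rot [ 1.7998e+02  2.0000e-02 -1.7535e+02] shift [ 4.3 -5.5 -2.1] turn [0.02 0.02 0.25]
[316.98338413 188.03955653]
[295.45408235 254.30290986]
[327.10479808 102.12180274]
```

View pics/w4.png

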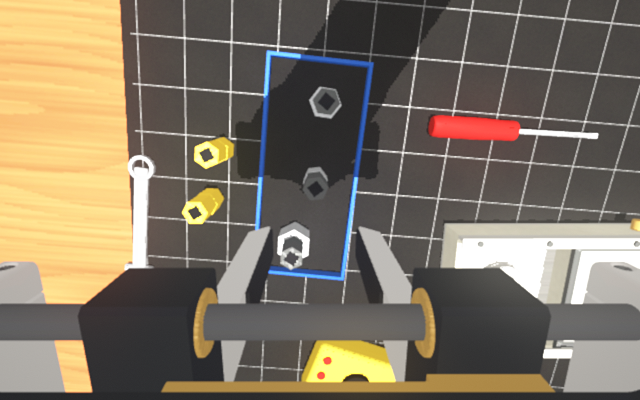

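The three steel candidates in the tray are (325,102), (316,187) and (293,240). The yellow look-alikes at (213,152) and (203,205) stand outside the tray. The middle one, (316,187), fits socket_c, because its tube is barely wider than its head. I'll enlarge to confirm.

```bash
python3 - <<'E'
import cv2,numpy as np
im=cv2.imread("pics/w4.png")
a=cv2.resize(im[80:270,255:365],None,fx=3,fy=3,interpolation=cv2.INTER_CUBIC)
b=cv2.resize(im[160:207,290:345],(660,564),interpolation=cv2.INTER_CUBIC)[:, :]
b=cv2.resize(b,(460,393));o=np.zeros((570,795,3),np.uint8);o[:,:330]=a;o[:393,335:795]=b
cv2.imwrite("pics/c4.png",cv2.convertScaleAbs(o,alpha=1.6,beta=20))
E
```

```text
(no output)
```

View pics/c4.png

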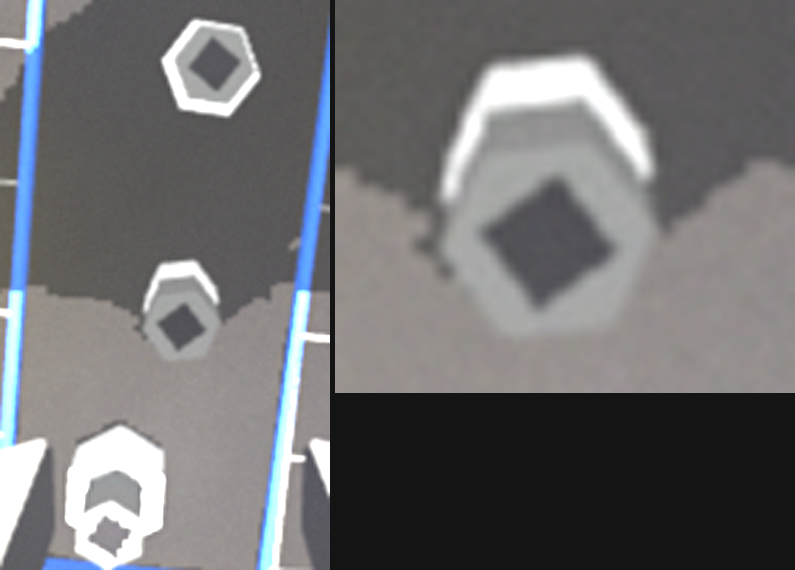

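Confirmed: the middle socket, at (316,188), is the slimmest, so it is socket_c. Its head has corners to image left and right, so I need to turn about 30° before gripping.

```bash
python3 - <<'E'
from h import *
P=np.load("pics/w4_p.npy",allow_pickle=True).item()
c=plane(P,(315.5,188.6),.072);print(c)
K=np.array([(445,245),(655,232),(500,335),(607,328),(490,150),(600,140)],float)
K=(K-[335,0])/8.364+[290,160]
W=np.array([plane(P,k,.072)[:2] for k in K]);v=W-W.mean(0);a=np.degrees(np.arctan2(v[:,1],v[:,0]));print("corner ang",a.round(1)%60,"r",np.hypot(*v.T).round(4),W.mean(0))
d=np.load("pics/w4.npy");o,r=ray(P,(309,192));print("top z depth",(o+r*d[192,309]))
print(read_state()["qpos"])
goto(c[0],c[1],.13,184.65)
E
```

```text
[ 0.49986773 -0.25462315  0.072     ]
corner ang [38.  38.3 37.9 36.8 37.8 38. ] r [0.0133 0.0134 0.0141 0.0138 0.0137 0.0142] [ 0.49980908 -0.25447439]
top z depth [ 0.50487843 -0.26120006  0.06858311]
[  3.78844439  15.84701173  24.83507773 100.7198555   -7.30493864
  65.00920699 125.5347638 ]
t 7.2 pos [ 0.4938 -0.2561  0.2179] rot [ 1.7998e+02  2.0000e-02 -1.7535e+02] shift [-6.1  1.  87.9] turn [ 0.02  0.02 -0.  ]
```

Request:
{"api": "carry_out", "payload": {"linear": [[-6,1,20],[0,0,28],[0,0,28],[0,0,12],[0,0,0],[0,0,0]], "twist": [[0,0,0],[0,0,7],[0,0,7],[0,0,7],[0,0,5.9],[0,0,0]], "fingers": [0.5,0.5,0.5,0.5,0.5,0.5]}}

```text
time_s: 7.8
tool_pos: [0.4993, -0.2549, 0.1293]
tool_rot: [-180.0, -0.1, 157.6]
wrist_force: [0.6, -0.6, -0.6]
gripper_width: 0.0467
gripper_force: 0.0
```

```bash
python3 - <<'E'
from h import *
goto(.4998,-.2545,.041,157.8)
p,im,d=shot("wrist","w5")
u,v=map(int,proj(p,(.4998,-.2545,.071)));print(u,v)
g=hsv(im)[...,2];x0,y0=u-40,v-40
# head top: points whose depth puts them on z 0.066..0.078
ys,xs=np.mgrid[y0:y0+80,x0:x0+80]
pts=[];R=p["world_to_cam"][:3,:3];o=-R.T@p["world_to_cam"][:3,3]
zz=np.zeros((80,80))
for i in range(80):
    for j in range(80):
        _,r=ray(p,(x0+j,y0+i));zz[i,j]=o[2]+r[2]*d[y0+i,x0+j]
m=((zz>.060)&(zz<.085)).astype(np.uint8)*255
c=cnts(m,50)[0];r=cv2.minAreaRect(c);q=np.array(r[0])+[x0,y0];print("top patch",q,r[1],"z",np.median(zz[m>0]),plane(p,q,.072))
# dark recess on top
a=cv2.resize(cv2.convertScaleAbs(im[y0:y0+80,x0:x0+80],alpha=1.5,beta=15),None,fx=6,fy=6,interpolation=cv2.INTER_CUBIC);cv2.imwrite("pics/c5.png",a)
P=np.load("pics/w4_p.npy",allow_pickle=True).item();print("tri",tri([ray(p,q),ray(P,(315.6,188.5))]),x0,y0)
E
```

```text
t 7.8 pos [ 0.4993 -0.2549  0.1293] rot [-1.8000e+02 -6.0000e-02  1.5763e+02] shift [-0.4  0.5 88.3] turn [-0.   -0.06 -0.17]
314 204
top patch [313.66593552 203.48893738] (35.122032165527344, 29.733993530273438) z 0.0706069741973187 [ 0.49825845 -0.25477131  0.072     ]
tri (array([ 0.49908412, -0.25467185,  0.07166488]), np.float64(0.0007384555354857132)) 274 164
```

View pics/c5.png

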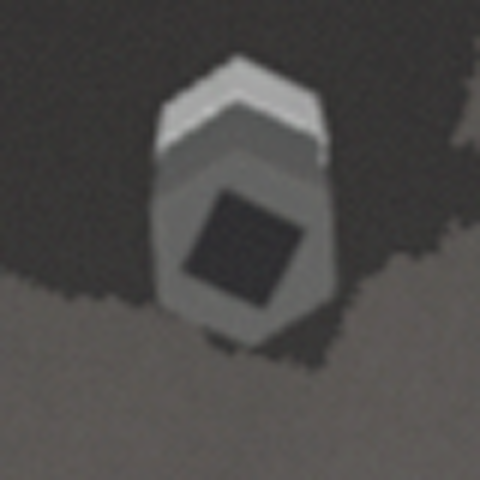

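The crop shows socket_c's head centred at (245,247), i.e. image (315,205). Its flats are about 3° off the pad direction, so I'll correct that, descend and grip.

Request:
{"api": "carry_out", "payload": {"linear": [[0,0,12],[0,0,25],[0,0,25],[0,0,16],[0,0,10],[0,0,0],[0,0,0],[0,0,0],[0,0,0],[0,0,0]], "twist": [[0,0,-3],[0,0,0],[0,0,0],[0,0,0],[0,0,0],[0,0,0],[0,0,0],[0,0,0],[0,0,0],[0,0,0]], "fingers": [0.5,0.5,0.5,0.5,0.5,0.2,0.2,0.2,0.2,0.2], "force": 30}}

```text
time_s: 8.85
tool_pos: [0.4993, -0.2568, 0.0426]
tool_rot: [180.0, 0.1, 160.6]
wrist_force: [1.2, 0.4, 7.0]
gripper_width: 0.0234
gripper_force: 30.0
```

```bash
python3 - <<'E'
from h import *
goto(.4998,-.2545,.16,160.7)
E
```

```text
t 8.85 pos [ 0.4993 -0.2568  0.0426] rot [1.7999e+02 9.0000e-02 1.6062e+02] shift [ 1.000e-01  2.300e+00 -1.174e+02] turn [ 0.01  0.09 -0.08]
```

Request:
{"api": "carry_out", "payload": {"linear": [[0,0,-10],[0,0,-25],[0,0,-35],[0,0,-35],[-4,15,0],[-8,36,0],[-8,36,0],[-8,36,0],[-8,36,0],[-8,36,0],[-8,36,0],[-6,29,0],[-2,12,0],[0,0,0],[0,0,0],[0,0,0],[0,0,0],[0,0,0],[0,0,0]], "twist": [[0,0,0],[0,0,0],[0,0,0],[0,0,0],[0,0,0],[0,0,0],[0,0,0],[0,0,0],[0,0,0],[0,0,0],[0,0,0],[0,0,0],[0,0,6],[0,0,6],[0,0,6],[0,0,5],[0,0,0],[0,0,0],[0,0,0]], "fingers": [0.2,0.2,0.2,0.2,0.2,0.2,0.2,0.2,0.2,0.2,0.2,0.2,0.2,0.2,0.2,0.2,0.2,0.2,0.2]}}

```text
time_s: 10.75
tool_pos: [0.6454, -0.0199, 0.1467]
tool_rot: [-180.0, -0.0, 137.7]
wrist_force: [0.6, -0.4, -1.4]
gripper_width: 0.023
gripper_force: 30.0
```

```bash
python3 - <<'E'
from h import *
s=read_state();p,im,d=shot("wrist","w6");p1=camera_params("wrist");print("drift",abs(p["world_to_cam"]-p1["world_to_cam"]).max())
goto(.62,.0035,.09,137.4)
u,v=map(int,proj(p,(.62,.0035,.026)));print(u,v)
m=cv2.inRange(hsv(im),(8,90,50),(32,255,255));m[:, :u-30]=0;m[:,u+30:]=0;m[:v-30]=0;m[v+30:]=0
for c in cnts(m,30):
    r=cv2.minAreaRect(c);W=np.array([plane(p,q,.025)[:2] for q in c.reshape(-1,2)]);print("nut",r[0],plane(p,r[0],.025),np.ptp(W,axis=0),(W.min(0)+W.max(0))/2)
cv2.imwrite("pics/c6.png",cv2.resize(cv2.convertScaleAbs(im[v-60:v+140,u-100:u+100],alpha=1.3),None,fx=3,fy=3,interpolation=cv2.INTER_CUBIC));print(u-100,v-60)
E
```

```text
drift 0.0004185616365420808
t 10.8 pos [ 0.6455 -0.0199  0.1468] rot [-180.    -0.   137.7] shift [34.6  0.2 56.8] turn [-0.  -0.   0.3]
314 152
nut (315.0000305175781, 153.0) [0.62098681 0.00388257 0.025     ] [0.01630744 0.01643348] [0.62099461 0.00382321]
214 92
```

View pics/c6.png

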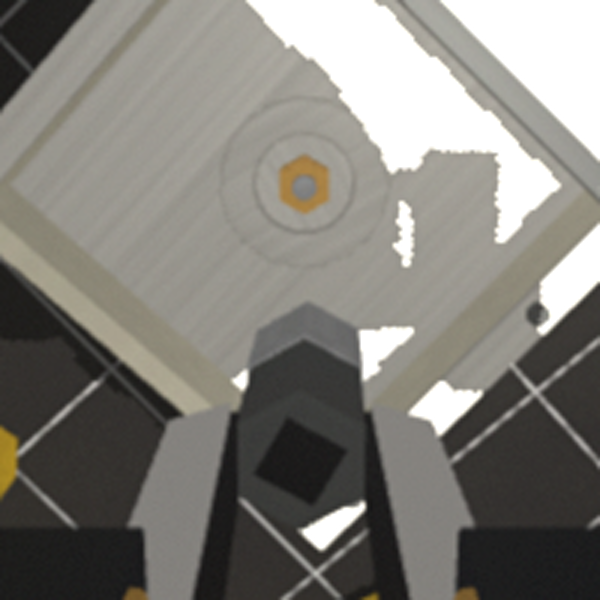

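The crop shows the nut at (303,184) and the held socket's tube at (305,320). Both are centred on nearly the same column and their flats are parallel. I'll move above the nut and lower to just over the stud.

Request:
{"api": "carry_out", "payload": {"linear": [[8,0.5,0],[16,0,0],[10,0,10],[0,0,25],[0,0,25],[0,0,11],[0,0,0],[0,0,0]], "twist": [[0,0,0],[0,0,0],[0,0,0],[0,0,0],[0,0,0],[0,0,0],[0,0,0],[0,0,0]], "fingers": [0.2,0.2,0.2,0.2,0.2,0.2,0.2,0.2]}}

```text
time_s: 11.6
tool_pos: [0.6211, 0.0032, 0.0764]
tool_rot: [180.0, 0.0, 137.6]
wrist_force: [0.2, -0.1, -2.3]
gripper_width: 0.0233
gripper_force: 30.0
```

```bash
python3 - <<'E'
from h import *
p,im,d=shot("wrist","w7")
goto(.621,.0039,.05,137.7)
# puck circle centre seen around the socket
print(proj(p,(.621,.0039,.021)),proj(p,(.621,.0039,.035)))
u,v=map(int,proj(p,(.621,.0039,.021)))
cv2.imwrite("pics/c7.png",cv2.resize(cv2.convertScaleAbs(im[v-90:v+60,u-75:u+75],alpha=1.3),None,fx=4,fy=4,interpolation=cv2.INTER_CUBIC));print(u-75,v-90)
E
```

```text
t 11.65 pos [0.6214 0.0032 0.0768] rot [1.7995e+02 6.0000e-02 1.3760e+02] shift [ 0.8  0.3 26.8] turn [ 0.05  0.06 -0.1 ]
[314.39065771 204.65400249] [314.40903053 209.49799594]
239 114
```

View pics/c7.png

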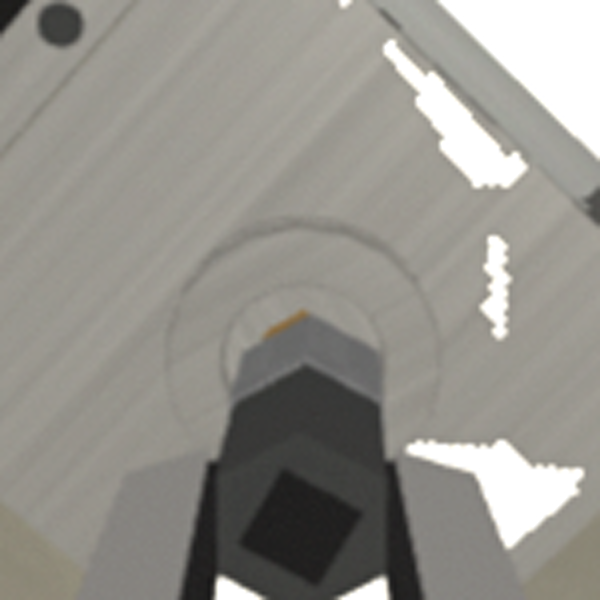

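The crop shows the tube's lower rim at (243,352), (308,312) and (383,350). The puck is centred on column 303, and a brass sliver shows on the left at (285,325). So the socket's bottom sits slightly right of the nut. I'll quantify it.

```bash
python3 - <<'E'
from h import *
p=np.load("pics/w7_p.npy",allow_pickle=True).item()
cv=lambda a:(239+a[0]/4,114+a[1]/4)
s=read_state();R=Rn.from_euler('xyz',s["tool_rot"],degrees=True);t=s["tool_pos"]
L=lambda a,z:(R.inv().apply(plane(p,cv(a),z)-t)*1000).round(1)
zb=t[2]-.0386
print("bottom corners in tool mm",[L(a,zb) for a in((243,352),(308,312),(383,350))])
print("head top corners",[L(a,zb+.068) for a in((218,480),(303,430),(388,470))])
print("head foot apex",L((305,365),zb+.032))
print("puck L,R,top (z21)",[L(a,.021) for a in((167,355),(440,355),(303,218))])
print("well L,R,top",[L(a,.021) for a in((222,355),(382,330),(300,284))])
print("nut apex, left",L((305,312),.025),L((265,335),.025))
E
```

```text
bottom corners in tool mm [array([  7.5, -10.6,  38.6]), array([15. ,  1.4, 38.6]), array([ 7.8, 15.3, 38.6])]
head top corners [array([  7.2, -11.1, -29.4]), array([ 14.3,   0.4, -29.4]), array([  8.6,  11.9, -29.4])]
head foot apex [13.6  0.8  6.6]
puck L,R,top (z21) [array([  2.4, -26.4,  55.7]), array([ 2.3, 27.6, 55.8]), array([29.7,  0.6, 55.7])]
well L,R,top [array([  2.4, -15.5,  55.8]), array([ 7.4, 16.1, 55.8]), array([16.7, -0. , 55.8])]
nut apex, left [12.   0.9 51.8] [ 7.4 -6.8 51.8]
```

Request:
{"api": "carry_out", "payload": {"linear": [[1,-0.6,0],[0,0,2],[0,0,4],[0,0,3],[0,0,3],[0,0,3],[0,0,0],[0,0,0]], "twist": [[1.2,0,0],[0,0,0],[0,0,0],[0,0,0],[0,0,0],[0,0,0],[0,0,0],[0,0,0]], "fingers": [0.2,0.2,0.2,0.2,0.2,0.2,0.2,0.2]}}

```text
time_s: 12.45
tool_pos: [0.6194, 0.0032, 0.0608]
tool_rot: [-178.8, 0.0, 137.6]
wrist_force: [0.4, 0.3, -2.8]
gripper_width: 0.0236
gripper_force: 30.0
```

Request:
{"api": "carry_out", "payload": {"linear": [[0,0,2],[0,0,3],[0,0,3],[0,0,2],[0,0,0],[0,0,0]], "twist": [[0,0,0],[0,0,0],[0,0,0],[0,0,0],[0,0,0],[0,0,0]], "fingers": [0.2,0.2,0.2,0.2,0.2,0.2]}}

```text
time_s: 13.05
tool_pos: [0.6193, 0.0031, 0.0508]
tool_rot: [-178.8, 0.0, 137.6]
wrist_force: [1.0, 0.5, -1.5]
gripper_width: 0.0237
gripper_force: 30.0
```

Request:
{"api": "carry_out", "payload": {"linear": [[0,0,1],[0,0,1],[0,0,1],[0,0,0],[0,0,0]], "twist": [[0,0,0],[0,0,0],[0,0,0],[0,0,0],[0,0,0]], "fingers": [0.2,0.2,0.2,0.2,0.2]}}

```text
time_s: 13.55
tool_pos: [0.6203, 0.003, 0.0493]
tool_rot: [-178.9, 0.1, 137.6]
wrist_force: [-3.3, 1.1, 18.0]
gripper_width: 0.0236
gripper_force: 30.0
```

```bash
python3 - <<'E'
from h import *
p,im,d=shot("wrist","w8");s=read_state()
R=p["world_to_cam"][:3,:3];o=-R.T@p["world_to_cam"][:3,3]
u,v=proj(p,(.6205,.0035,.079));print(u,v)
Q=[]
for y in range(int(v)-25,int(v)+25):
    for x in range(int(u)-25,int(u)+25):
        if d[y,x]>0:
            _,r=ray(p,(x,y));X=o+r*d[y,x]
            if np.hypot(X[0]-.6205,X[1]-.0035)<.0115 and X[2]>.074: Q.append(X)
Q=np.array(Q);A=np.c_[Q[:,:2]-Q[:,:2].mean(0),np.ones(len(Q))];k,*_=np.linalg.lstsq(A,Q[:,2],rcond=None)
print("n",len(Q),"z",np.median(Q[:,2]),"tilt deg xy",np.degrees(np.arctan(k[:2])),"resid",np.std(A@k-Q[:,2]))
for c in cnts(red(im),100)[:1]: print(cv2.minAreaRect(c)[0],plane(p,cv2.minAreaRect(c)[0],.085))
print(s["wrist_force"],s["tool_pos"])
cv2.imwrite("pics/c8.png",cv2.resize(cv2.convertScaleAbs(im[int(v)-110:int(v)+50,int(u)-80:int(u)+80],alpha=1.3),None,fx=3.7,fy=3.7,interpolation=cv2.INTER_CUBIC));print(int(u)-80,int(v)-110)
E
```

```text
313.44903826907745 245.94953713768658
n 1295 z 0.07767872640195311 tilt deg xy [-6.40638386 -6.03736988] resid 0.0033524093136183277
(39.29065704345703, 77.42485046386719) [ 0.46890799 -0.03356528  0.085     ]
[-3.82075994  0.68134004 17.25890895] [0.62026869 0.0030446  0.04929112]
233 135
```

View pics/c8.png

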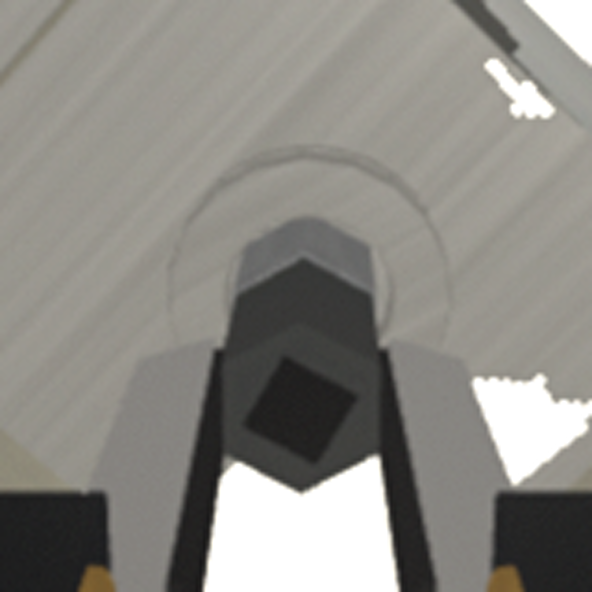

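The crop shows the socket seated in the well: tube at (305,250), concentric with the puck ring. The head top measures 78 mm against 79 mm expected when home, where a misfit would stand at 89 mm or more. I'll ease the push slightly and then check the window.

Request:
{"api": "carry_out", "payload": {"linear": [[0,0,-0.8],[0,0,0],[0,0,0]], "twist": [[0,0,0],[0,0,0],[0,0,0]], "fingers": [0.2,0.2,0.2]}}

```text
time_s: 13.9
tool_pos: [0.62, 0.0032, 0.0493]
tool_rot: [-178.9, 0.1, 137.6]
wrist_force: [-0.5, 0.3, 8.5]
gripper_width: 0.0234
gripper_force: 30.0
```

```bash
python3 - <<'E'
from h import *
s=read_state();print(s["tool_pos"],s["wrist_force"],s["gripper_width"])
for n in("side","top"):
    p,im,d=shot(n,n+"9")
    for c in cnts(red(im),20):
        r=cv2.minAreaRect(c)
        if np.linalg.norm(plane(p,r[0],.08)[:2]-[.605,.17])<.05: print(n,np.round(r[0],1),plane(p,r[0],.08).round(4))
E
```

```text
[0.61995214 0.00315969 0.04934506] [-0.51239928  0.32002739  8.5174234 ] 0.023409891754979935
side [298.8 178.6] [0.6003 0.1598 0.08  ]
top [261.5 207. ] [0.6065 0.1766 0.08  ]
```

```bash
python3 -c "
from workcell import *
print(job_done())"
```

```text
the job is handed in; nothing more can be done
None
```

Job handed in at about 14 s: the window is fully open, and socket_c, the only socket I needed to try, is gripped upright and fully home on the 16 mm nut, pressed with about 8 N.

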